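Clamp a marbled block in the mounting press until the clutch clicks

ROBOT

A 6-joint arm with a two-finger parallel gripper is mounted at the origin on the work surface. World frame = base frame: x ahead of the robot, y to its left, z up, the work surface at z = 0. Lengths are in m, angles in rad, forces in N, time in s.
With the tool pointing down it reaches from about 0.425 to 0.95 m from the base axis. Payload 14.7 kg.
Tool frame: the origin (TCP) lies at the very end of the fingers, on their centre line; the grasp point (between the pads) lies 19 mm behind it; z points along the fingers, y is the line along which they close (so a half turn about z gives the same grasp; the last joint's range is limited). The gripper opens to 85 mm and grips with 20 to 120 N. Pads are 22 mm wide; open, the fingers measure 114 mm over their backs; the gripper's body (76 mm by 85 mm) begins 54 mm behind the grasp point. The pads swing forward as they close: fully open they stand 13 mm farther back than shut.
Start: joints at [1.154, 0.48, 1.596, -0, 1.065, -0.047], TCP at [0.235, 0.606, 0.231] pointing down, gripper open.
Joint ranges: [-2.75, 2.75], [-0.82, 2.05], [0.23, 2.67], [-1.56, 4.7], [0.09, 2.69], [-2.92, 2.92]. Speed limits (rad/s): [1.89, 1.89, 2.39, 3.01, 3.01, 3.01].

INTERFACE

Orientations are given as a rotation vector (axis times angle).
In Python, from station import arm, cams gives the robot as it stands.
- The arm moves only by the tool send_rows, never from a script. Its argument "motion" is a list of rows, each a list of 5 numbers: the finger opening in cm, from 0 to 8.54, then the shift along the world's x, y, z in cm, then the turn about the world's z in rad. In form: [[hand, x, y, z, yaw], ...]. A call has 1 to 10 rows; each row is the pose to reach, as a shift and turn from the pose commanded when the call began; what a row does not reach only later rows make up. A row lasts 1/8 s, in which the tool goes at most 62.5 mm and 10.7 degrees, less where a joint would pass 70% of its speed; a pose out of reach is approached as far as the arm can. A call with a gripper value outside its range is refused whole. The fingers move at their own pace and stop on an object; "force" is the grip in N (left out, the last holds). Time passes only in rows, so rows that repeat a pose let the fingers close. It gives the time, the measured TCP pose, the force, the opening and the grip force at its end, in the units of the state.
- arm.sense(): the state, without advancing time (a new reading comes with each control period).
- cams.get_image(name): name is "side" or "top"; returns the picture (400x640x3 uint8, red, green, blue); there is no depth.
- cams.camera_model(name): a dict with "fx", "fy", "cx", "cy" (pixels), "xyz" and "attitude" of the camera in the world. Camera axes: x right, y up, looking along -z (the intrinsics and any distortion apply to the point x, -y, -z); pixel columns grow to the right and rows downward; lengths in m; the calibration is good to about 2 mm. A picture is of the moment at which its call begins. camera_model takes no time and is no camera call.
- arm.sign_off(): hands the job in; it is judged then, once.
The state is a dict: "time_s": time; "joint_positions": joint angles; "dq": joint speeds; "effort": joint torques, N m; "eef_pos": TCP position; "ee_rot": TCP orientation; "force": force on the tool from outside, world axes, zero at the start; "torque": the same for the moment, N m; "gripper_width": finger opening in m; "finger_force": force on a finger pad.
Only numpy, scipy, OpenCV 4.12 (cv2) and the standard library are available. Lean on these libraries where they do the work, as an engineer would, in place of code of your own. Each camera call takes 0.05 s, during which the arm holds its last target. There are 200 camera calls.

TASK

Slide the marbled block into the mounting press, between the guides and gently up against the rubber stop, lying flat. Then turn the ratchet cap clockwise until the foot clamps the block and the clutch clicks, and stop after that first click: do not go on ratcheting to a second one. Leave it clamped, let go, and do not disturb the ink bottles, lids and blower.

Things in the scene. Friction and masses are not known exactly. Their poses are not given: they have to be found in the camera images.
- block: plywood block with a pink, purple and black marbled paper face up, 150 (x) x 45 (y) x 22 (z) mm, 0.1 kg, loose; origin at the centre of its underside, x along its length. Either end may go into the press.
- press: blue and steel mounting press, fixed. Origin on the table directly under the vertical screw axis; x from its open front (negative) to its column (from x 54 mm back). Base plate x -55 to 95 mm, y +-65, 12 mm high; on it an aluminium bed, x -70 to 50, y +-38, top 30 mm above the table. Overhead head 40 mm wide, x -20 back, underside 84 mm and top 106 mm above the table.
- entry (a point): point on the bed's top at its front edge, 70 mm before the screw axis, axes as the press; the block enters here along the press's x. Two blue guides stand 10 mm high on the bed, 49 mm apart inside, from 55 mm past this point to the stop; their entries flare outwards, to about 67 mm at 20 mm past this point.
- stop: black rubber stop at the back of the bed, 45 mm wide, 31 to 47 mm above the table; origin at the centre of the lower edge of its front face, x 40 mm in the press frame. Rigid: push lightly, well under 20 N.
- seat (a point): point on the top of the bed, 35 mm in front of the screw axis, axes as the press: the block's origin is here when it is home against the stop; its front end then sticks out 40 mm beyond the bed, free to hold
- foot: round rubber clamping foot, 30 mm across, under the head on the screw axis; origin at the centre of its underside, 56 to 62 mm above the table at the start (the seated block's top is at 52). It goes down 20 mm per full clockwise turn and does not turn. It floats: after touching the block it first takes up a free play of 0.5 to 3 mm, different each time, against a light 2 N; only then it bites.
- cap: black ribbed ratchet cap, orange top, white mark, 34 mm across, 124 to 152 mm above the table, on the screw axis; its height is fixed. Origin at the centre of its underside. Below it an aluminium thimble, 29 mm across, with a red mark, in line with the white one at the start. Turned clockwise from above, the cap drives thimble and screw through the clutch; anticlockwise raises the foot to an end stop.
- cap_top (a point): centre of the cap's top, 152 mm above the table. The free screw turns with 0.11 N m of friction either way. Once the foot bites, the torque climbs steadily over about half a rad to some 0.3 N m; then the clutch snaps over one notch (a click, 0.63 rad): the red mark springs back behind the white one, the torque drops below half, and climbs again if turned on. Let go, the clamp eases a little but holds.
- telltale: red tell-tale pin, 6 mm across, in the cap's top, 6 mm off its centre opposite the white mark; origin at its lower end, 147.5 mm above the table. It turns with the cap and rises only 0.6 mm for each click of slip (0.95 mm per rad), too little to see well: feel the click.
- ink_pink: pink upright dropper bottle of ink, 28 mm across, 82 mm tall; origin under its base; a bystander
- ink_teal: teal upright dropper bottle of ink, 28 mm across, 82 mm tall; origin under its base; a bystander
- ink_purple: purple upright dropper bottle of ink, 28 mm across, 82 mm tall; origin under its base; a bystander
- lid_a: black bottle lid, 24 mm across, 27 mm tall, standing; origin under it; a bystander
- lid_b: as lid_a
- blower: blue air blower standing on its base, 52 mm across, 80 mm tall; origin under it; a bystander

How it is judged:
On the way, in this order (a step that is already met when the one before it is completed fails the run):
1. the block lies flat and home against the stop, not yet clamped (x of block in the frame of seat between -0.003 and 0.003 m and y of block in the frame of seat between -0.005 and 0.005 m and z of block in the frame of seat between -0.004 and 0.003 m and angle between the x axis of block and the x axis of press, either way round below 0.08 rad and angle between block's own z axis and vertical below 0.06 rad and contact force between foot and block below 1 N and z of telltale in the frame of press below 0.14769 m), for 0.2 s.
2. the foot clamps the block and the clutch has clicked over (x of block in the frame of seat between -0.003 and 0.003 m and y of block in the frame of seat between -0.005 and 0.005 m and z of block in the frame of seat between -0.004 and 0.003 m and angle between the x axis of block and the x axis of press, either way round below 0.08 rad and angle between block's own z axis and vertical below 0.06 rad and contact force between foot and block above 10 N and z of telltale in the frame of press above 0.14788 m), for 0.2 s.
At the end, for the whole second after the job is handed in: The block lies flat on the bed, home within 3 mm along and 5 mm across, square within 0.08 rad; the foot presses it with over 10 N; the cap has slipped 0.4 to 1.0 rad on the thimble (one click: the tell-tale 0.38 to 0.95 mm up); all at rest (all of step 2 and z of telltale in the frame of press below 0.14845 m and linear speed of block below 0.01 m/s); the robot touches nothing.
It fails at once if the clutch is ratcheted on beyond 1.1 rad (on to a second click) (z of telltale in the frame of press above 0.148545 m).
It fails at once if the block is rammed against the stop with more than 20 N (contact force between block and stop above 20 N).
It fails at once if a bystander is moved by more than 30 mm or knocked over (distance of any of ink_pink, ink_teal, ink_purple, lid_a, lid_b, blower from where it was at the start of the episode above 0.03 m or angle between any of ink_pink, ink_teal, ink_purple, lid_a, lid_b, blower's own z axis and vertical above 0.5 rad).
It also fails if it takes over 72 s, if anything falls off the work surface, if the arm or the gripper's body presses on something with over 40 N, if the wrist force passes 120 N, or if a joint passes its speed limit or range.

## Working session

There is one attempt and no reset: what is moved stays moved. The work goes in short steps, Python scripts to look and compute and a tool call to move; the robot and the scene stay as the last step left them, time stands still between calls to the robot, and variables do not carry over. Pictures are saved under pics/ and viewed, at most 10 in all, crops included, and the job is handed in when it is done.

Besides the shell and the picture viewer there is one more tool, called as name(argument=value, ...), one argument or row to a line, values as JSON. send_rows: Moves the arm, as the interface text tells. Its arguments: {"type":"object","properties":{"motion":{"type":"array","items":{"type":"array","items":{"type":"number"}}},"force":{"type":"number"}},"required":["motion"]}

```bash
ls; mkdir -p pics
python3 - <<'E'
from station import arm,cams
import cv2
for n in("top","side"):
    im=cams.get_image(n); cv2.imwrite(f"pics/{n}0.png",im[:,:,::-1]); print(n,cams.camera_model(n))
print(arm.sense())
E
```

```text
pics
top {'fx': 511.75586631449073, 'fy': 511.75586631449073, 'cx': 329.27271591006155, 'cy': 195.78092799758159, 'xyz': array([0.33971796, 0.00946439, 1.2514708 ]), 'attitude': array([ 0.16627024, -0.18200892, -1.63360972])}
side {'fx': 377.52135425264, 'fy': 377.52135425264, 'cx': 322.2070382417618, 'cy': 198.30339067143453, 'xyz': array([0.45355216, 0.54423176, 0.68355665]), 'attitude': array([ 0.12521161, -1.12233439, -2.65199549])}
{'time_s': 0.1, 'joint_positions': array([ 1.15438256e+00,  4.80774804e-01,  1.59680845e+00, -3.79236365e-06,
        1.06508288e+00, -4.65764198e-02]), 'dq': array([ 0.00039392, -0.00302102, -0.00091205, -0.00089692,  0.00014926,
       -0.00143096]), 'effort': array([ 5.83588317e-04, -9.52254725e+01, -4.31037283e+01, -4.75301829e-05,
        5.49399265e-03, -1.59236873e-05]), 'eef_pos': array([0.23477203, 0.60573194, 0.23073377]), 'ee_rot': array([-5.77586330e-01, -3.08779348e+00,  1.64230227e-03]), 'force': array([-0.21484663, -0.84391608, -0.06228228]), 'torque': array([ 0.01422708,  0.00055315, -0.019256  ]), 'finger_force': 0.0, 'gripper_width': 0.08540152727834462}
```

View pics/top0.png

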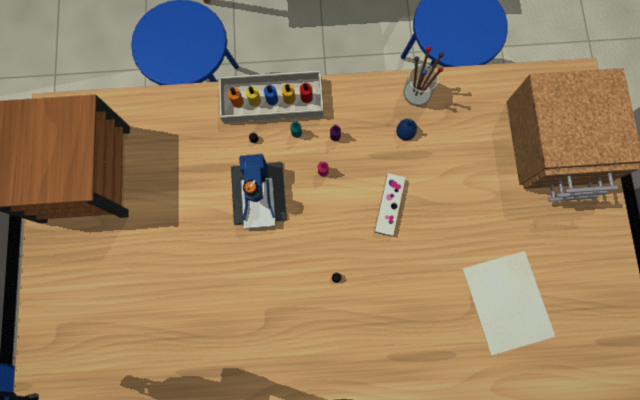

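View pics/side0.png

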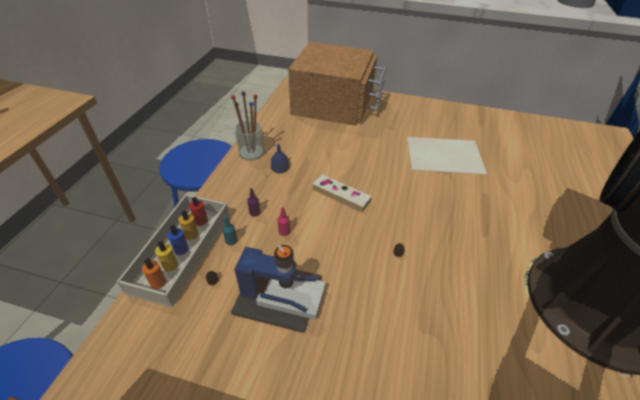

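```bash
cat > h.py <<'E'
import numpy as np,cv2
from scipy.spatial.transform import Rotation as R
from station import arm,cams
def ray(n,uv):
    m=cams.camera_model(n); d=np.array([(uv[0]-m['cx'])/m['fx'],-(uv[1]-m['cy'])/m['fy'],-1])
    return np.array(m['xyz']),R.from_rotvec(m['attitude']).apply(d)
def onz(n,uv,z):
    o,d=ray(n,uv); return o+d*(z-o[2])/d[2]
def px(n,p):
    m=cams.camera_model(n); c=R.from_rotvec(m['attitude']).inv().apply(np.array(p)-m['xyz'])
    return np.array([m['cx']-m['fx']*c[...,0]/c[...,2], m['cy']+m['fy']*c[...,1]/c[...,2]]).T
def crop(im,x0,x1,y0,y1,s):
    c=cv2.resize(im[y0:y1,x0:x1],None,fx=s,fy=s,interpolation=cv2.INTER_CUBIC)
    for x in range((x0+9)//10*10,x1,10):
        cv2.line(c,(int((x-x0+.5)*s),0),(int((x-x0+.5)*s),6),(0,0,255),1); cv2.putText(c,str(x),(int((x-x0+.5)*s)-10,18),0,.4,(0,0,255))
    for y in range((y0+9)//10*10,y1,10):
        cv2.line(c,(0,int((y-y0+.5)*s)),(6,int((y-y0+.5)*s)),(0,0,255),1); cv2.putText(c,str(y),(8,int((y-y0+.5)*s)+4),0,.4,(0,0,255))
    return c
def pad(a,b):
    h=max(a.shape[0],b.shape[0]); f=lambda c:cv2.copyMakeBorder(c,0,h-c.shape[0],0,0,0)
    return np.hstack([f(a),f(b)])
E
python3 - <<'E'
from h import *
im=cv2.imread("pics/top0.png")
cv2.imwrite("pics/topc.png",pad(crop(im,225,292,150,234,7),crop(im,370,412,168,242,7)))
im=cv2.imread("pics/side0.png")
cv2.imwrite("pics/sidec.png",pad(crop(im,228,334,238,332,5),crop(im,306,358,170,212,5)))
E
```

```text
(no output)
```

View pics/topc.png

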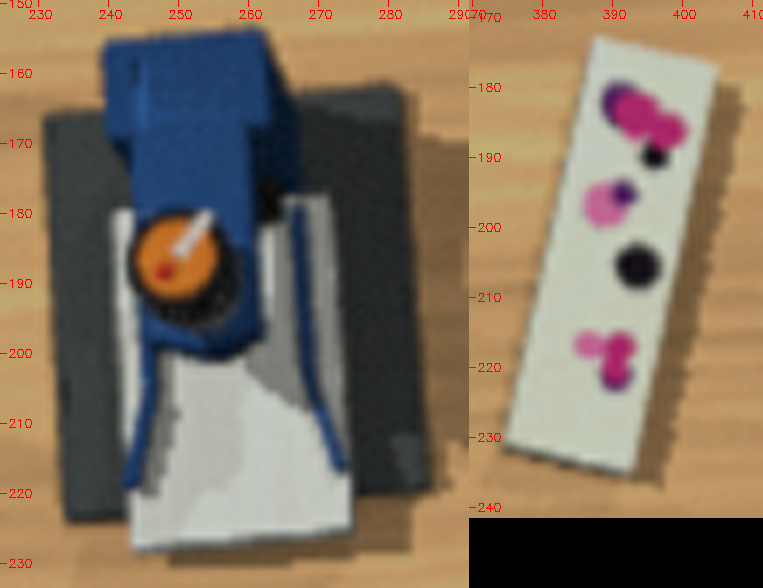

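View pics/sidec.png

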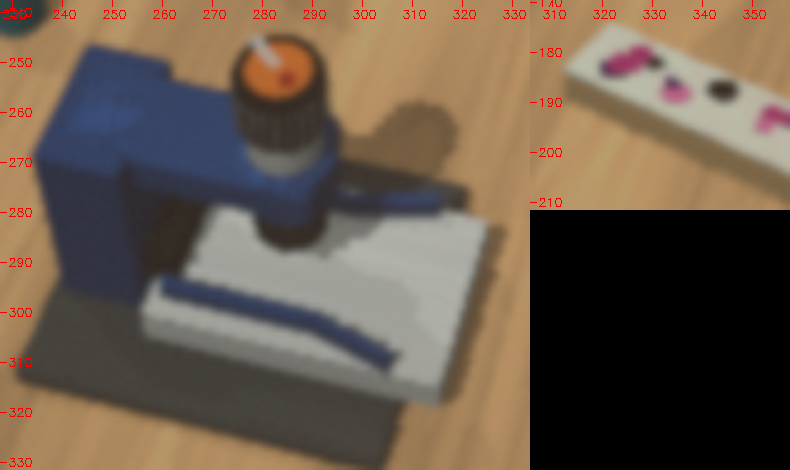

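```bash
cat > fit.py <<'E'
from h import *
from scipy.optimize import least_squares
def fit(obs,x0):
    def res(x,o=obs):
        c,s=np.cos(x[2]),np.sin(x[2])
        return np.concatenate([px(n,[x[0]+c*p[0]-s*p[1],x[1]+s*p[0]+c*p[1],p[2]])-uv for n,p,uv in o])
    r=least_squares(res,x0); return r.x,np.round(r.fun.reshape(-1,2),1)
E
python3 - <<'E'
from fit import *
for uv,z in(((249.6,186.2),.152),((243.6,228.2),.03),((274.8,225.4),.03),((387.5,172.8),.022),((374.4,231.8),.022),((236,0),0)): print(uv,onz("top",uv,z).round(4))
# press: left in image front...
T,S="top","side"
pt=[(T,(.095,.065,.012),(230.6,165.9)),(T,(-.055,.065,.012),(233.9,224.4)),(T,(-.055,-.065,.012),(285.9,219.5)),(T,(.095,-.065,.012),(281.9,161.6)),
(T,(-.07,.038,.03),(243.6,228.2)),(T,(-.07,-.038,.03),(274.8,225.4)),(T,(0,0,.152),(249.6,186.2))]
ps=[(S,(-.07,-.038,.03),(325.1,281.9)),(S,(-.07,.038,.03),(315.5,314.9)),(S,(0,0,.152),(283.3,251.5))]
bt=[(T,(.075,.0225,.022),(387.5,172.8)),(T,(.075,-.0225,.022),(405.2,176.8)),(T,(-.075,-.0225,.022),(392.8,235.4)),(T,(-.075,.0225,.022),(374.4,231.8))]
bs=[(S,(.075,-.0225,.022),(323.5,173.9)),(S,(.075,.0225,.022),(312.5,183.9)),(S,(-.075,-.0225,.022),(371,193)),(S,(-.075,.0225,.022),(361,208))]
for nm,a,b,z in(("press",pt,ps,.03),("block",bt,bs,.022)):
  for o in(a,b,a+b):
    x,f=fit(o,[.4,.15 if nm=="press" else -.1,0]); print(nm,x.round(4)); print(f.tolist())
for n,uv,z in(("pink",(323,165),.08),("teal",(296,124),.08),("purp",(335.5,128),.08),("lida",(253.5,137.5),.027),("lidb",(336.5,277.5),.027),("blow",(407,127),.06)): print(n,onz("top",uv,z).round(3))
print(R.from_rotvec(arm.sense()['ee_rot']).as_matrix().round(3))
E
```

```text
(249.6, 186.2) [0.6186 0.1639 0.152 ]
(243.6, 228.2) [0.5463 0.1992 0.03  ]
(274.8, 225.4) [0.5479 0.1239 0.03  ]
(387.5, 172.8) [ 0.6619 -0.1611  0.022 ]
(374.4, 231.8) [ 0.5167 -0.1154  0.022 ]
(236, 0) [1.1844 0.2033 0.    ]
press [0.6171 0.163  0.0206]
[[-0.3, -0.3], [-0.6, -0.1], [0.3, 0.1], [0.0, -0.5], [-0.1, 0.0], [0.1, 0.0], [0.4, 0.6]]
press [0.6189 0.1653 0.0201]
[[0.2, -0.2], [-0.1, 0.1], [-0.1, 0.1]]
press [0.6179 0.1638 0.0172]
[[-0.5, -0.7], [-1.0, -0.5], [-0.1, -0.1], [-0.2, -0.7], [-0.6, -0.3], [-0.3, -0.2], [0.1, 0.3], [0.9, -0.6], [0.5, -0.3], [0.7, -0.4]]
block [ 0.583  -0.1599 -0.3024]
[[-0.1, 0.3], [-0.1, 0.3], [0.0, 0.1], [0.2, -0.6]]
block [ 0.5845 -0.1593 -0.3216]
[[-1.4, -0.3], [-0.0, -1.2], [0.1, 3.0], [1.3, -1.7]]
block [ 0.5837 -0.1597 -0.309 ]
[[-0.0, -0.0], [-0.0, 0.1], [-0.3, -0.2], [-0.1, -1.0], [-1.4, -0.2], [0.2, -1.0], [0.5, 2.7], [1.9, -1.9]]
pink [ 0.677 -0.002  0.08 ]
teal [0.784 0.056 0.08 ]
purp [ 0.767 -0.038  0.08 ]
lida [0.776 0.167 0.027]
lidb [ 0.414 -0.016  0.027]
blow [ 0.765 -0.215  0.06 ]
[[-0.932  0.361 -0.   ]
 [ 0.361  0.932 -0.001]
 [ 0.    -0.001 -1.   ]]
```

send_rows(
  motion=[
    [8.5,26.5,-30.6,0,0],
    [8.5,26.5,-30.6,0,0],
    [8.5,26.5,-30.6,0,0],
    [8.5,26.5,-30.6,0,0],
    [8.5,26.5,-30.6,0,0],
    [8.5,26.5,-30.6,0,0],
    [8.5,26.5,-30.6,0,0.06],
    [8.5,29.6,-74.9,-6,0.06],
    [8.5,29.6,-74.9,-6,0.06],
    [8.5,29.6,-74.9,-6,0.06],
  ],
  force=60,
)

```text
time_s: 1.35
eef_pos: [0.5126, 0.1129, 0.2058]
ee_rot: [-0.484, -3.104, 0.0]
force: [1.3, -0.0, 0.8]
gripper_width: 0.085
finger_force: 0.0
```

send_rows(
  motion=[
    [8.5,0,0,0,0],
    [8.5,0,0,0,0],
  ],
)

```text
time_s: 1.6
eef_pos: [0.513, 0.1147, 0.2062]
ee_rot: [-0.487, -3.104, -0.0]
force: [-0.3, -0.2, 0.3]
gripper_width: 0.0849
finger_force: 0.0
```

send_rows(
  motion=[
    [8.5,1.8,-25.8,-6,0.006],
    [8.5,1.8,-25.8,-6,0.006],
    [8.5,1.8,-25.8,-6,0.006],
    [8.5,1.8,-25.8,-6,0.006],
    [8.5,1.8,-25.8,-6,0.006],
    [8.5,1.8,-25.8,-15,0.006],
    [8.5,1.8,-25.8,-19,0.006],
    [8.5,1.8,-25.8,-20.3,0.006],
    [8.5,1.8,-25.8,-20.3,0.006],
    [8.5,1.8,-25.8,-20.3,0.006],
  ],
)

```text
time_s: 2.85
eef_pos: [0.5324, -0.1432, 0.0052]
ee_rot: [0.474, 3.103, -0.001]
force: [0.8, -0.2, -0.1]
gripper_width: 0.0851
finger_force: 0.0
```

send_rows(
  motion=[
    [3.5,0,0,0,0],
    [3.5,0,0,0,0],
    [3.5,0,0,0,0],
    [3.5,0,0,0,0],
    [3.5,0,0,0,0],
    [3.5,0,0,0,0],
  ],
)

```text
time_s: 3.6
eef_pos: [0.5314, -0.1435, 0.0043]
ee_rot: [0.475, 3.104, -0.0]
force: [-1.5, 1.7, 17.7]
gripper_width: 0.0438
finger_force: 58.9
```

send_rows(
  motion=[
    [3.5,0,0,4,0],
    [3.5,0,0,9,0],
    [3.5,-4,0,13,0],
    [3.5,-9.3,3,13,0.1],
    [3.5,-9.3,9,13,0.2],
    [3.5,-9.3,15,13,0.3226],
    [3.5,-9.3,21,13,0.3226],
    [3.5,-9.3,27,13,0.3226],
    [3.5,-9.3,30.4,13,0.3226],
    [3.5,-9.3,30.4,10,0.3226],
  ],
)

```text
time_s: 4.85
eef_pos: [0.4395, 0.1635, 0.1045]
ee_rot: [-0.034, 3.137, 0.002]
force: [0.3, -2.0, -1.1]
gripper_width: 0.0436
finger_force: 63.1
```

send_rows(
  motion=[
    [3.5,0,0,-5,0],
    [3.5,0,0,-5,0],
    [3.5,0,0,-5,0],
  ],
)

```text
time_s: 5.22
eef_pos: [0.4382, 0.1607, 0.0543]
ee_rot: [-0.029, 3.141, 0.0]
force: [1.4, -0.6, -0.8]
gripper_width: 0.0437
finger_force: 63.1
```

Run:
```python
from h import *
a=cams.get_image("top")[:,:,::-1].copy();b=cams.get_image("side")[:,:,::-1].copy()
cv2.imwrite("pics/t1.png",np.vstack([crop(a,215,345,145,285,4)[:300*2],]))
cv2.imwrite("pics/s1.png",crop(b,225,405,215,365,4))
s=arm.sense();print(s)
```

```text
{'time_s': 5.325, 'joint_positions': array([ 2.86404234e-01,  5.12730416e-01,  2.15790810e+00, -2.62284326e-05,
        4.68428251e-01, -1.30281168e+00]), 'dq': array([ 0.00066508, -0.00299804,  0.00150615,  0.00045981, -0.00868271,
       -0.00149233]), 'effort': array([ 8.13024491e-02, -7.40436673e+01, -1.97552007e+01, -5.14316416e-03,
        1.99492770e-02,  2.29163415e-04]), 'eef_pos': array([0.43898098, 0.1608624 , 0.05491002]), 'ee_rot': array([-2.89473203e-02,  3.13902629e+00,  1.06701859e-03]), 'force': array([ 0.00437183, -0.42930981, -0.95234701]), 'torque': array([0.0079055 , 0.07790671, 0.00118918]), 'finger_force': 63.09752717614174, 'gripper_width': 0.04358260119525874}
```

View pics/s1.png

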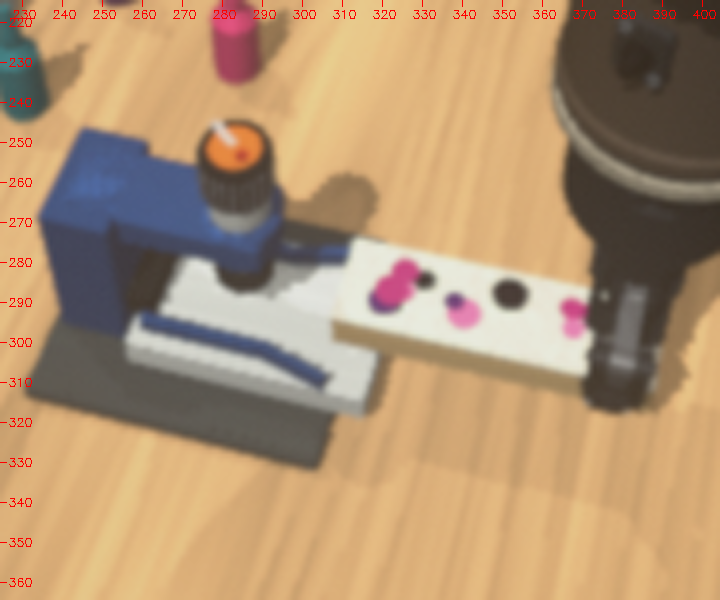

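Run:
```python
from h import *
s=arm.sense();p=s['eef_pos'];y=.0184;c,sn=np.cos(y),np.sin(y)
for d in(.0225,-.0225):
    q=[p[0]+.1294*c-sn*d,p[1]+.1294*sn+c*d,.0726]; print(px("side",q).round(1),px("top",q).round(1))
```

```text
[307.7 293. ] [246.1 215.8]
[314.2 273.2] [265.3 214.2]
```

View pics/t1.png

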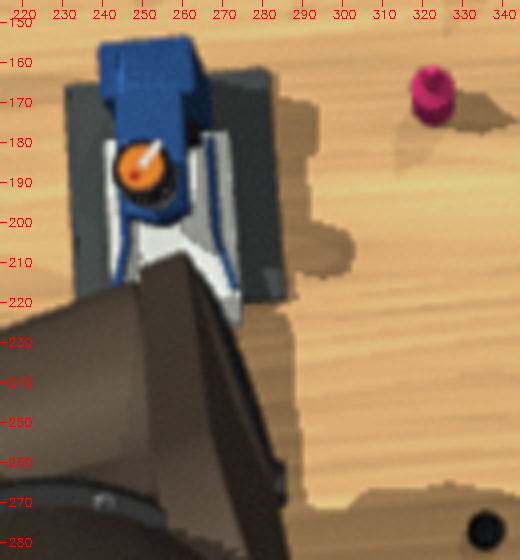

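send_rows(
  motion=[
    [3.5,0,0,-1,0],
    [3.5,0,0,-1.85,0],
    [3.5,0,0,-1.85,0],
    [3.5,1.5,0.03,-1.85,0],
    [3.5,3,0.06,-1.85,0],
    [3.5,4,0.08,-1.85,0],
    [3.5,4,0.08,-1.85,0],
  ],
)

```text
time_s: 6.2
eef_pos: [0.479, 0.1615, 0.0347]
ee_rot: [-0.029, 3.141, 0.0]
force: [-0.1, 0.0, -1.3]
gripper_width: 0.0439
finger_force: 63.2
```

send_rows(
  motion=[
    [3.5,1,0.02,0,0],
    [3.5,2,0.04,0,0],
    [3.5,3,0.06,0,0],
    [3.5,3.8,0.07,0,0],
    [3.5,4.2,0.08,0,0],
    [3.5,4.2,0.08,0,0],
  ],
)

```text
time_s: 6.95
eef_pos: [0.5201, 0.1623, 0.0346]
ee_rot: [-0.029, 3.141, 0.0]
force: [1.1, -0.0, -0.7]
gripper_width: 0.0436
finger_force: 63.2
```

send_rows(
  motion=[
    [3.5,0.2,0,0,0],
    [3.5,0.4,0.01,0,0],
    [3.5,0.5,0.01,0,0],
    [3.5,0.5,0.01,0,0],
  ],
)

```text
time_s: 7.45
eef_pos: [0.525, 0.1624, 0.0347]
ee_rot: [-0.03, 3.141, 0.0]
force: [0.7, 0.8, -0.4]
gripper_width: 0.0438
finger_force: 63.2
```

send_rows(
  motion=[
    [3.5,0.05,0,0,0],
    [3.5,0.1,0,0,0],
    [3.5,0.1,0,0,0],
  ],
)

```text
time_s: 7.82
eef_pos: [0.5259, 0.1624, 0.0347]
ee_rot: [-0.03, 3.141, -0.0]
force: [-0.2, -0.1, -0.6]
gripper_width: 0.0433
finger_force: 63.2
```

send_rows(
  motion=[
    [3.5,0.05,0,0,0],
    [3.5,0.05,0,0,0],
  ],
)

```text
time_s: 8.07
eef_pos: [0.5264, 0.1624, 0.0347]
ee_rot: [-0.03, 3.141, -0.0]
force: [-0.2, -0.1, -1.6]
gripper_width: 0.0436
finger_force: 63.2
```

send_rows(
  motion=[
    [3.5,0.05,0,0,0],
    [3.5,0.05,0,0,0],
  ],
)

```text
time_s: 8.32
eef_pos: [0.5269, 0.1624, 0.0347]
ee_rot: [-0.029, 3.141, 0.0]
force: [0.0, 0.9, 0.3]
gripper_width: 0.0436
finger_force: 63.2
```

send_rows(
  motion=[
    [3.5,0.05,0,0,0],
    [3.5,0.05,0,0,0],
  ],
)

```text
time_s: 8.57
eef_pos: [0.5275, 0.1624, 0.0347]
ee_rot: [-0.029, 3.141, 0.0]
force: [0.6, 0.1, -0.2]
gripper_width: 0.0435
finger_force: 63.2
```

send_rows(
  motion=[
    [3.5,0.05,0,0,0],
    [3.5,0.05,0,0,0],
  ],
)

```text
time_s: 8.82
eef_pos: [0.5279, 0.1624, 0.0347]
ee_rot: [-0.03, 3.141, -0.0]
force: [-0.5, -0.3, -0.6]
gripper_width: 0.0438
finger_force: 63.2
```

send_rows(
  motion=[
    [3.5,0.05,0,0,0],
    [3.5,0.05,0,0,0],
  ],
)

```text
time_s: 9.07
eef_pos: [0.5281, 0.1624, 0.0346]
ee_rot: [0.03, -3.141, 0.0]
force: [-2.1, 1.6, 0.4]
gripper_width: 0.0436
finger_force: 63.2
```

send_rows(
  motion=[
    [3.5,0.03,0,0,0],
    [3.5,0.03,0,0,0],
  ],
)

```text
time_s: 9.32
eef_pos: [0.5281, 0.1624, 0.0346]
ee_rot: [0.03, -3.141, 0.0]
force: [-4.6, 1.5, 0.3]
gripper_width: 0.0436
finger_force: 63.2
```

send_rows(
  motion=[
    [3.5,0.02,0,0,0],
    [3.5,0.02,0,0,0],
  ],
)

```text
time_s: 9.57
eef_pos: [0.5282, 0.1623, 0.0345]
ee_rot: [0.03, -3.14, 0.0]
force: [-5.7, 2.0, 0.6]
gripper_width: 0.0438
finger_force: 63.3
```

send_rows(
  motion=[
    [3.5,0,0,-0.03,0],
    [6.5,0,0,-0.03,0],
    [6.5,0,0,-0.03,0],
    [6.5,0,0,-0.03,0],
    [6.5,0,0,-0.03,0],
    [6.5,0,0,3,0],
    [6.5,-2,0,9,0],
    [6.5,-4,0,14,0],
    [6.5,-8,0,17,0],
    [6.5,-10,0,17,0],
  ],
)

```text
time_s: 10.82
eef_pos: [0.4283, 0.1626, 0.2069]
ee_rot: [-0.03, 3.138, 0.002]
force: [-0.7, 0.4, -0.3]
gripper_width: 0.0652
finger_force: 0.0
```

send_rows(
  motion=[
    [6.5,0,-7,1,0],
    [6.5,0,-12,1,0],
    [6.5,0,-12,1,0],
  ],
)

```text
time_s: 11.2
eef_pos: [0.4288, 0.0393, 0.215]
ee_rot: [-0.023, 3.141, -0.001]
force: [-0.1, 1.3, 0.3]
gripper_width: 0.0649
finger_force: 0.0
```

Run:
```python
from h import *
a=cams.get_image("top")[:,:,::-1].copy();b=cams.get_image("side")[:,:,::-1].copy()
cv2.imwrite("pics/c2.png",pad(crop(a,226,296,150,270,5),crop(b,230,346,238,340,4)))
s=arm.sense();print(s['joint_positions'],s['eef_pos'],s['torque'])
```

```text
[ 2.69430104e-02  1.95143610e-01  2.09212354e+00  2.11051449e-04
  8.54007867e-01 -1.56062718e+00] [0.42894576 0.04193005 0.2148087 ] [ 0.01895947 -0.04000688  0.02299626]
```

View pics/c2.png

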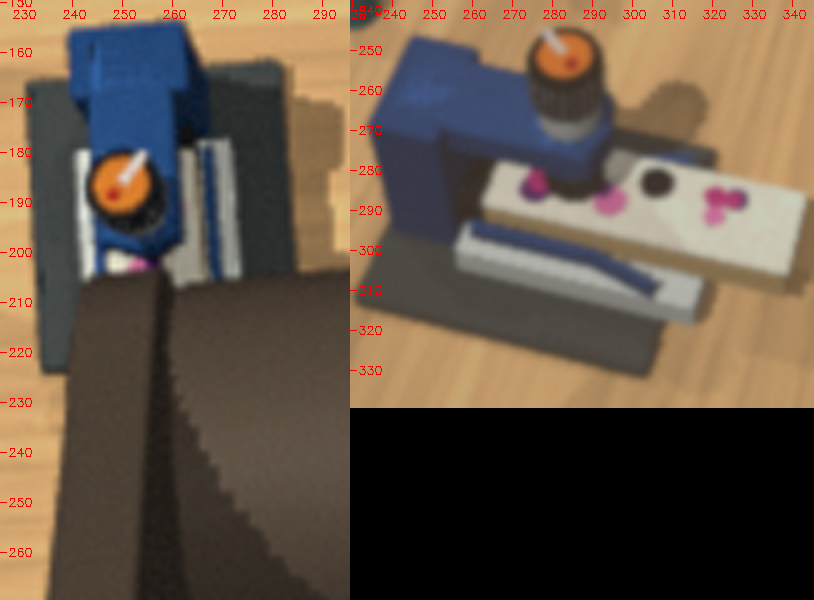

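send_rows(
  motion=[
    [5.5,6,4,0,0.18],
    [5.5,10,6,0,0.36],
    [5.5,14,9,0,0.54],
    [5.5,18.9,12.2,0,0.72],
    [5.5,18.9,12.2,0,0.9],
    [5.5,18.9,12.2,0,1.08],
    [5.5,18.9,12.2,0,1.25],
    [5.5,18.9,12.2,0,1.25],
    [5.5,18.9,12.2,0,1.25],
    [5.5,18.9,12.2,0,1.25],
  ],
)

```text
time_s: 12.55
eef_pos: [0.6178, 0.1648, 0.2146]
ee_rot: [1.859, -2.532, -0.0]
force: [-0.0, 0.4, 0.4]
gripper_width: 0.0552
finger_force: 0.0
```

Run:
```python
from h import *
a=cams.get_image("side")[:,:,::-1].copy()
cv2.imwrite("pics/s3.png",crop(a,225,360,200,330,4))
s=arm.sense();print(s['joint_positions'],s['eef_pos'],s['ee_rot'],s['torque'])
y=.019;c,sn=np.cos(y),np.sin(y)
for d in(.0225,-.0225): print(px("side",[.6177-.11*c-sn*d,.164-.11*sn+c*d,.052]).round(1))
```

```text
[ 2.12995061e-01  4.81294422e-01  1.63960144e+00  3.17583513e-05
  1.02074319e+00 -2.62503436e+00] [0.617801   0.16462611 0.21466467] [ 1.85998175e+00 -2.53177322e+00 -6.85791676e-05] [-0.06229482  0.02356834  0.04964686]
[339.3 306.5]
[344.4 286.2]
```

View pics/s3.png

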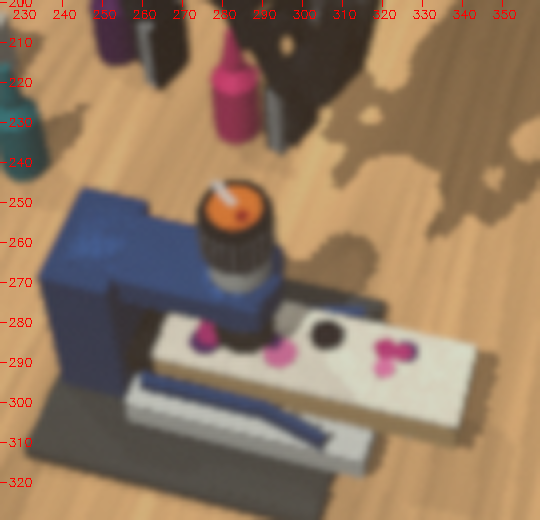

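send_rows(
  motion=[
    [5.5,0,-0.05,-4,0],
    [5.5,0,-0.05,-7,0],
    [5.5,0,-0.05,-8.9,0],
    [5.5,0,-0.05,-8.9,0],
    [4,0,-0.05,-8.9,0],
    [4,0,-0.05,-8.9,0],
  ],
  force=60,
)

```text
time_s: 13.35
eef_pos: [0.6186, 0.1641, 0.1269]
ee_rot: [-1.861, 2.529, -0.001]
force: [-0.4, -0.3, 0.2]
gripper_width: 0.04
finger_force: 0.0
```

send_rows(
  motion=[
    [3,0,0,0,0],
    [3,0,0,0,0],
    [3,0,0,0,0],
    [3,0,0,0,0],
  ],
)

```text
time_s: 13.85
eef_pos: [0.6183, 0.1641, 0.1271]
ee_rot: [-1.861, 2.529, -0.001]
force: [-4.1, 0.8, 10.3]
gripper_width: 0.0324
finger_force: 58.6
```

```bash
cat > st.py <<'E'
from h import *
for i in range(3): cams.get_image("side")if i else 0; s=arm.sense();f=R.from_rotvec(s['ee_rot']).as_matrix()[:,1];print(s['time_s'],'yaw',np.arctan2(f[1],f[0]).round(4),'tau',s['torque'].round(3),'F',s['force'].round(1),'j6',s['joint_positions'][5].round(3),s['effort'][5].round(3),s['eef_pos'].round(4),s['gripper_width'].round(4))
E
python3 st.py
```

```text
Traceback (most recent call last):
  File "st.py", line 2, in <module>
    for i in range(3): cams.get_image("side")if i else 0; s=arm.sense();f=R.from_rotvec(s['ee_rot']).as_matrix()[:,1];print(s['time_s'],'yaw',np.arctan2(f[1],f[0]).round(4),'tau',s['torque'].round(3),'F',s['force'].round(1),'j6',s['joint_positions'][5].round(3),s['effort'][5].round(3),s['eef_pos'].round(4),s['gripper_width'].round(4))
                                                                                                                                                                                                                                                                                                                    ^^^^^^^^^^^^^^^^^^^^^^^^
AttributeError: 'float' object has no attribute 'round'
```

```bash
sed -i "s/s\['gripper_width'\].round(4)/round(s['gripper_width'],4)/" st.py; python3 st.py
```

```text
13.85 yaw 2.8396 tau [ 0.129  0.618 -0.035] F [-4.1  0.8 10.3] j6 -2.628 -0.011 [0.6183 0.1641 0.1271] 0.0324
13.9 yaw 2.8396 tau [0.093 0.619 0.059] F [-3.9  0.7 10.6] j6 -2.628 -0.01 [0.6182 0.1642 0.1271] 0.0327
13.95 yaw 2.8395 tau [0.082 0.552 0.01 ] F [-3.9  0.3 10.3] j6 -2.628 -0.011 [0.6183 0.1641 0.127 ] 0.032
```

send_rows(
  motion=[
    [3,0,0,0,-0.15],
    [3,0,0,0,-0.3],
    [3,0,0,0,-0.45],
    [3,0,0,0,-0.6],
    [3,0,0,0,-0.75],
    [3,0,0,0,-0.9],
    [3,0,0,0,-1.05],
    [3,0,0,0,-1.2],
  ],
)

```text
time_s: 14.95
eef_pos: [0.6177, 0.1649, 0.127]
ee_rot: [-0.1, 3.14, 0.002]
force: [-8.3, 7.3, 12.4]
gripper_width: 0.0325
finger_force: 58.7
```

```bash
python3 st.py
```

```text
14.95 yaw 1.6345 tau [1.318 1.267 0.082] F [-8.3  7.3 12.4] j6 -1.423 -3.837 [0.6177 0.1649 0.127 ] 0.0325
15.0 yaw 1.6261 tau [ 1.127  1.235 -0.122] F [-6.7  6.9 11.5] j6 -1.414 -3.196 [0.6176 0.1649 0.127 ] 0.032
15.05 yaw 1.6347 tau [ 1.218  1.209 -0.113] F [-7.5  6.  12.4] j6 -1.423 3.199 [0.6176 0.1649 0.127 ] 0.032
```

send_rows(
  motion=[
    [3,-0.06,0.07,-0.05,-0.1],
    [3,-0.06,0.07,-0.05,-0.2],
    [3,-0.06,0.07,-0.05,-0.2],
  ],
)

```text
time_s: 15.42
eef_pos: [0.6175, 0.1652, 0.1269]
ee_rot: [0.209, 3.133, 0.002]
force: [-4.8, 4.0, 15.5]
gripper_width: 0.0321
finger_force: 59.1
```

```bash
cat > av.py <<'E'
from h import *
t=[];e=[];ff=[];ys=[]
for i in range(6):
    if i: cams.get_image("side")
    s=arm.sense();f=R.from_rotvec(s['ee_rot']).as_matrix()[:,1];t.append(s['torque']);e.append(s['effort'][5]);ff.append(s['force']);ys.append(np.arctan2(f[1],f[0]))
print(round(s['time_s'],2),'yaw',np.round(np.mean(ys),4),'tau',np.mean(t,0).round(3),'sd',np.std(t,0)[2].round(3),'tz',np.round([x[2] for x in t],2),'F',np.mean(ff,0).round(1),'e6',np.round(e,3),'j6',s['joint_positions'][5].round(3))
E
python3 av.py
```

```text
15.68 yaw 1.439 tau [ 0.461  1.049 -0.124] sd 0.013 tz [-0.12 -0.1  -0.13 -0.14 -0.14 -0.12] F [-6.   2.9 16. ] e6 [ 1.37   0.36   0.011 -0.083 -0.106 -0.111] j6 -1.226
```

```bash
sed -i 's/range(6)/range(4)/' av.py
```

send_rows(
  motion=[
    [3,-0.03,0.02,0.12,-0.1],
    [3,-0.03,0.02,0.12,-0.15],
    [3,-0.03,0.02,0.12,-0.15],
    [3,-0.03,0.02,0.12,-0.15],
  ],
)

```text
time_s: 16.18
eef_pos: [0.6174, 0.1653, 0.1271]
ee_rot: [0.438, 3.11, 0.001]
force: [-1.4, 4.7, 5.0]
gripper_width: 0.0324
finger_force: 61.3
```

```bash
python3 av.py
```

```text
16.32 yaw 1.2908 tau [ 0.986  0.151 -0.097] sd 0.029 tz [-0.08 -0.06 -0.11 -0.14] F [-1.   5.5  5.6] e6 [-0.087 -0.106 -0.107 -0.107] j6 -1.077
```

send_rows(
  motion=[
    [3,0,0,0,-0.1],
    [3,0,0,0,-0.15],
    [3,0,0,0,-0.15],
    [3,0,0,0,-0.15],
  ],
)

```text
time_s: 16.82
eef_pos: [0.6175, 0.1654, 0.1271]
ee_rot: [0.67, 3.068, 0.002]
force: [-0.3, 6.0, 7.3]
gripper_width: 0.0321
finger_force: 61.5
```

```bash
python3 av.py
```

```text
16.98 yaw 1.1408 tau [ 1.105  0.115 -0.115] sd 0.025 tz [-0.14 -0.08 -0.14 -0.1 ] F [-0.8  6.9  5.9] e6 [-0.078 -0.102 -0.107 -0.108] j6 -0.927
```

send_rows(
  motion=[
    [3,0,0.04,0.03,-0.1],
    [3,0,0.04,0.03,-0.15],
    [3,0,0.04,0.03,-0.15],
    [3,0,0.04,0.03,-0.15],
  ],
)

```text
time_s: 17.48
eef_pos: [0.6175, 0.1656, 0.1272]
ee_rot: [0.898, 3.009, 0.001]
force: [0.7, 4.9, 2.3]
gripper_width: 0.032
finger_force: 61.0
```

```bash
python3 av.py
```

```text
17.62 yaw 0.9908 tau [ 0.863 -0.148 -0.116] sd 0.02 tz [-0.09 -0.14 -0.13 -0.1 ] F [0.7 5.  3. ] e6 [-0.077 -0.101 -0.106 -0.107] j6 -0.777
```

send_rows(
  motion=[
    [3,0,0,0,-0.1],
    [3,0,0,0,-0.15],
    [3,0,0,0,-0.15],
    [3,0,0,0,-0.15],
  ],
)

```text
time_s: 18.12
eef_pos: [0.6176, 0.1657, 0.1272]
ee_rot: [1.121, 2.934, 0.002]
force: [1.2, 6.3, 0.7]
gripper_width: 0.0319
finger_force: 61.0
```

```bash
python3 av.py
```

```text
18.27 yaw 0.8408 tau [ 1.047 -0.212 -0.115] sd 0.023 tz [-0.08 -0.1  -0.14 -0.14] F [1.2 6.1 1.1] e6 [-0.077 -0.1   -0.106 -0.107] j6 -0.627
```

send_rows(
  motion=[
    [3,0,0,0,-0.1],
    [3,0,0,0,-0.15],
    [3,0,0,0,-0.15],
    [3,0,0,0,-0.15],
  ],
)

```text
time_s: 18.77
eef_pos: [0.6177, 0.1658, 0.1272]
ee_rot: [1.338, 2.841, 0.002]
force: [1.2, 6.5, 0.9]
gripper_width: 0.0319
finger_force: 60.9
```

```bash
python3 av.py
```

```text
18.93 yaw 0.6907 tau [ 1.142 -0.291 -0.104] sd 0.009 tz [-0.1  -0.12 -0.11 -0.09] F [1.7 6.9 0.8] e6 [-0.076 -0.1   -0.105 -0.106] j6 -0.477
```

send_rows(
  motion=[
    [3,0,0.03,0,-0.1],
    [3,0,0.03,0,-0.15],
    [3,0,0.03,0,-0.15],
    [3,0,0.03,0,-0.15],
  ],
)

```text
time_s: 19.42
eef_pos: [0.6178, 0.1659, 0.1272]
ee_rot: [1.547, 2.733, 0.002]
force: [2.9, 5.5, 2.4]
gripper_width: 0.0322
finger_force: 61.0
```

```bash
python3 av.py
```

```text
19.57 yaw 0.5408 tau [ 0.863 -0.363 -0.087] sd 0.008 tz [-0.08 -0.09 -0.08 -0.1 ] F [2.4 5.5 2.5] e6 [-0.077 -0.101 -0.106 -0.107] j6 -0.326
```

send_rows(
  motion=[
    [3,0,0,0,-0.1],
    [3,0,0,0,-0.15],
    [3,0,0,0,-0.15],
    [3,0,0,0,-0.15],
  ],
)

```text
time_s: 20.08
eef_pos: [0.6179, 0.166, 0.1272]
ee_rot: [1.747, 2.61, 0.003]
force: [2.6, 5.1, -1.2]
gripper_width: 0.0318
finger_force: 60.8
```

```bash
python3 av.py
```

```text
20.23 yaw 0.3908 tau [ 0.972 -0.512 -0.098] sd 0.029 tz [-0.05 -0.12 -0.09 -0.12] F [ 3.2  5.7 -0.2] e6 [-0.077 -0.1   -0.106 -0.107] j6 -0.176
```

send_rows(
  motion=[
    [3,0,0,0,-0.1],
    [3,0,0,0,-0.15],
    [3,0,0,0,-0.15],
    [3,0,0,0,-0.15],
  ],
)

```text
time_s: 20.72
eef_pos: [0.618, 0.166, 0.1272]
ee_rot: [1.938, 2.471, 0.003]
force: [3.7, 5.1, 1.7]
gripper_width: 0.0319
finger_force: 60.9
```

```bash
python3 av.py
```

```text
20.88 yaw 0.2408 tau [ 1.027 -0.589 -0.109] sd 0.019 tz [-0.14 -0.1  -0.12 -0.09] F [3.7 5.9 0.3] e6 [-0.077 -0.1   -0.106 -0.107] j6 -0.026
```

send_rows(
  motion=[
    [3,0,0.02,0,-0.1],
    [3,0,0.02,0,-0.15],
    [3,0,0.02,0,-0.15],
    [3,0,0.02,0,-0.15],
  ],
)

```text
time_s: 21.38
eef_pos: [0.6181, 0.1661, 0.1272]
ee_rot: [2.117, 2.319, 0.003]
force: [3.6, 3.4, -1.3]
gripper_width: 0.0321
finger_force: 60.6
```

```bash
python3 av.py
```

```text
21.52 yaw 0.0909 tau [ 0.793 -0.772 -0.044] sd 0.045 tz [ 0.02 -0.1  -0.06 -0.04] F [ 4.4  4.5 -0.2] e6 [ 0.015 -0.008 -0.013 -0.015] j6 0.124
```

send_rows(
  motion=[
    [3,0,0,0,-0.1],
    [3,0,0,0,-0.15],
    [3,0,0,0,-0.15],
    [3,0,0,0,-0.15],
  ],
)

```text
time_s: 22.02
eef_pos: [0.6183, 0.1661, 0.1272]
ee_rot: [2.285, 2.154, 0.004]
force: [6.0, 4.6, 1.0]
gripper_width: 0.0323
finger_force: 60.9
```

```bash
python3 av.py
```

```text
22.18 yaw -0.0591 tau [ 0.812 -0.871  0.027] sd 0.034 tz [ 0.02  0.03 -0.02  0.08] F [ 6.   4.8 -1.2] e6 [0.071 0.047 0.042 0.041] j6 0.274
```

send_rows(
  motion=[
    [3,0,0,0,-0.1],
    [3,0,0,0,-0.15],
    [3,0,0,0,-0.15],
    [3,0,0,0,-0.15],
  ],
)

```text
time_s: 22.68
eef_pos: [0.6184, 0.1661, 0.1272]
ee_rot: [2.44, 1.977, 0.004]
force: [6.2, 5.5, -4.7]
gripper_width: 0.032
finger_force: 60.5
```

```bash
python3 av.py
```

```text
22.82 yaw -0.209 tau [ 0.798 -0.998  0.021] sd 0.021 tz [ 0.04  0.05 -0.    0.  ] F [ 5.9  4.7 -1.8] e6 [0.07  0.046 0.041 0.04 ] j6 0.424
```

```bash
cat > q.py <<'E'
from h import *
s=arm.sense();f=R.from_rotvec(s['ee_rot']).as_matrix()[:,1]
print(round(s['time_s'],2),'yaw',np.arctan2(f[1],f[0]).round(4),'tz',s['torque'][2].round(3),'e6',s['effort'][5].round(3),'dq6',s['dq'][5].round(3),'F',s['force'].round(1))
E
python3 q.py
```

```text
22.82 yaw -0.2091 tz 0.002 e6 0.04 dq6 -0.001 F [ 5.6  3.6 -0.1]
```

send_rows(
  motion=[
    [3,0,0,0,-0.01],
    [3,0,0,0,-0.02],
    [3,0,0,0,-0.03],
  ],
)

```text
time_s: 23.2
eef_pos: [0.6184, 0.1661, 0.1272]
ee_rot: [2.47, 1.94, 0.004]
force: [6.2, 3.8, -0.2]
gripper_width: 0.0319
finger_force: 60.7
```

```bash
python3 q.py; python3 av.py
```

```text
23.2 yaw -0.2393 tz 0.197 e6 -0.091 dq6 0.08 F [ 6.2  3.8 -0.2]
23.35 yaw -0.2394 tau [ 0.81  -0.972  0.091] sd 0.076 tz [0.2  0.13 0.01 0.03] F [ 6.1  4.6 -0.9] e6 [-0.091 -0.051  0.292  0.128] j6 0.454
```

```bash
python3 av.py
python3 - <<'E'
from h import *
a=cams.get_image("side")[:,:,::-1].copy()
b=cams.get_image("top")[:,:,::-1].copy()
cv2.imwrite("pics/s4.png",pad(crop(a,260,312,235,295,9),crop(b,225,265,165,215,8)))
E
```

```text
23.5 yaw -0.2391 tau [ 0.784 -1.064  0.056] sd 0.019 tz [0.03 0.07 0.06 0.07] F [ 6.1  4.8 -2.1] e6 [0.128 0.068 0.054 0.051] j6 0.454
```

View pics/s4.png

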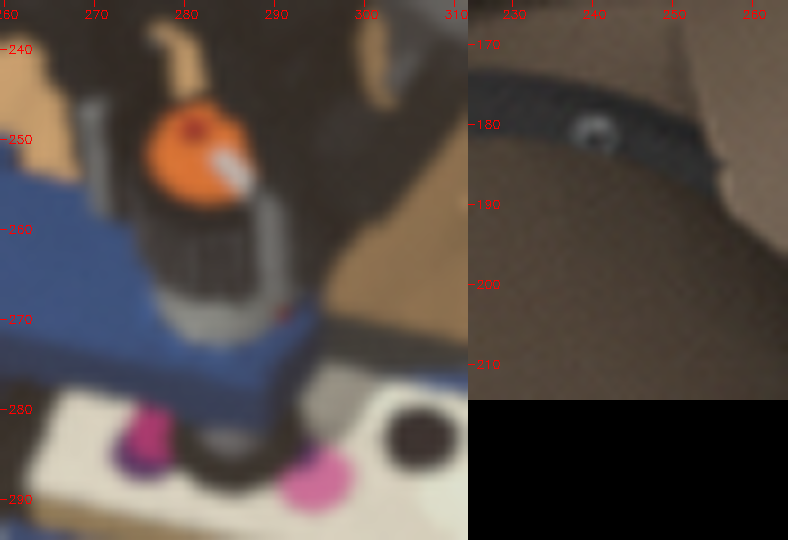

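Run:
```python
from h import *
C=np.array([.618,.1648])
w=onz("side",(287.1,255.6),.152)[:2];t=onz("side",(281.2,248.8),.152)[:2]
o=onz("side",(281.8,251.6),.152)[:2]
print(o,np.arctan2(*(w-o)[::-1]),np.arctan2(*(t-o)[::-1]),np.arctan2(*(w-t)[::-1]))
for a in np.arange(-3.14,3.14,.1):
  for z in(.11,.115,.12):
    e=px("side",[C[0]+.0147*np.cos(a),C[1]+.0147*np.sin(a),z])-(290.9,269.5)
    if np.hypot(*e)<2.2: print(a.round(2),z,e.round(1))
# start marks
w=onz("side",(228+255/5-.5,238+42/5-.5),.152)[:2];t=onz("side",(228+288/5-.5,238+79/5-.5),.152)[:2];print('start side',np.arctan2(*(w-t)[::-1]))
w=onz("top",(225+205/7-.5,150+216/7-.5),.152)[:2];t=onz("top",(225+165/7-.5,150+272/7-.5),.152)[:2];print('start top',np.arctan2(*(w-t)[::-1]))
```

```text
[0.62125971 0.16602525] 2.7001118043116374 -1.0549860640664632 2.5022533343272078
2.46 0.115 [-1.9  0. ]
2.56 0.11 [-1.1  1.2]
2.56 0.115 [-1.2 -0.4]
2.66 0.11 [-0.5  0.8]
2.66 0.115 [-0.6 -0.8]
2.76 0.11 [0.1 0.3]
2.76 0.115 [ 0.  -1.4]
2.86 0.11 [ 0.6 -0.3]
2.86 0.115 [ 0.5 -1.9]
2.96 0.11 [ 1.  -0.9]
3.06 0.11 [ 1.4 -1.5]
start side -0.6270092083602011
start top -0.6535336018185788
```

send_rows(
  motion=[
    [3,-0.03,0.03,0,-0.02],
    [3,-0.03,0.03,0,-0.04],
    [3,-0.03,0.03,0,-0.06],
  ],
)

```text
time_s: 23.98
eef_pos: [0.6185, 0.1662, 0.1273]
ee_rot: [2.527, 1.864, 0.005]
force: [8.7, 2.3, -2.0]
gripper_width: 0.0325
finger_force: 60.7
```

```bash
python3 q.py; python3 av.py;python3 av.py
```

```text
23.98 yaw -0.2995 tz 0.122 e6 -0.366 dq6 0.159 F [ 8.7  2.3 -2. ]
24.12 yaw -0.2997 tau [ 0.41  -1.332  0.076] sd 0.048 tz [0.12 0.13 0.03 0.02] F [ 7.8  2.6 -2. ] e6 [-0.366 -0.286  0.47   0.207] j6 0.515
24.27 yaw -0.2991 tau [ 0.418 -1.401  0.059] sd 0.021 tz [0.02 0.07 0.07 0.08] F [ 7.8  2.8 -4.1] e6 [0.207 0.086 0.052 0.043] j6 0.515
```

send_rows(
  motion=[
    [3,0,0,0,-0.02],
    [3,0,0,0,-0.04],
    [3,0,0,0,-0.06],
  ],
)

```text
time_s: 24.65
eef_pos: [0.6185, 0.1662, 0.1272]
ee_rot: [2.582, 1.788, 0.005]
force: [8.9, 3.1, -4.7]
gripper_width: 0.0323
finger_force: 60.4
```

```bash
python3 q.py; python3 av.py;python3 av.py
```

```text
24.65 yaw -0.3595 tz 0.158 e6 -0.377 dq6 0.159 F [ 8.9  3.1 -4.7]
24.8 yaw -0.3598 tau [ 0.374 -1.452  0.078] sd 0.066 tz [ 0.16  0.13  0.03 -0.  ] F [ 8.7  2.9 -4.3] e6 [-0.377 -0.297  0.469  0.207] j6 0.575
24.95 yaw -0.3591 tau [ 0.39  -1.361  0.018] sd 0.014 tz [-0.    0.03  0.03  0.01] F [ 7.8  2.5 -1.9] e6 [0.207 0.085 0.05  0.042] j6 0.575
```

send_rows(
  motion=[
    [3,-0.03,0,-0.02,-0.02],
    [3,-0.03,0,-0.02,-0.04],
    [3,-0.03,0,-0.02,-0.06],
    [3,-0.03,0,-0.02,-0.08],
    [3,-0.03,0,-0.02,-0.1],
  ],
)

```text
time_s: 25.58
eef_pos: [0.6186, 0.1662, 0.1272]
ee_rot: [2.668, 1.656, 0.006]
force: [10.3, 2.0, -3.9]
gripper_width: 0.0322
finger_force: 60.4
```

```bash
python3 q.py; python3 av.py >/dev/null;python3 av.py
```

```text
25.57 yaw -0.4596 tz 0.122 e6 -0.406 dq6 0.159 F [10.3  2.  -3.9]
25.88 yaw -0.459 tau [ 0.321 -1.622  0.039] sd 0.029 tz [ 0.05  0.05  0.07 -0.01] F [10.   2.3 -2.5] e6 [0.208 0.085 0.049 0.041] j6 0.675
```

send_rows(
  motion=[
    [3,0,0,0,-0.02],
    [3,0,0,0,-0.04],
    [3,0,0,0,-0.06],
    [3,0,0,0,-0.08],
    [3,0,0,0,-0.1],
  ],
)

```text
time_s: 26.5
eef_pos: [0.6186, 0.1661, 0.1272]
ee_rot: [2.747, 1.521, 0.006]
force: [9.5, 1.9, -3.4]
gripper_width: 0.0324
finger_force: 60.5
```

```bash
python3 q.py; python3 av.py >/dev/null;python3 av.py
```

```text
26.5 yaw -0.5595 tz 0.153 e6 -0.38 dq6 0.159 F [ 9.5  1.9 -3.4]
26.8 yaw -0.559 tau [ 0.24  -1.709  0.044] sd 0.053 tz [ 0.05 -0.03  0.04  0.12] F [10.2  1.4 -2.6] e6 [0.205 0.084 0.048 0.039] j6 0.775
```

send_rows(
  motion=[
    [3,0,0,0,-0.02],
    [3,0,0,0,-0.04],
    [3,0,0,0,-0.06],
    [3,0,0,0,-0.08],
    [3,0,0,0,-0.1],
  ],
)

```text
time_s: 27.42
eef_pos: [0.6187, 0.166, 0.1272]
ee_rot: [2.82, 1.382, 0.006]
force: [9.3, 0.2, -2.5]
gripper_width: 0.0322
finger_force: 60.6
```

```bash
python3 q.py; python3 av.py >/dev/null;python3 av.py
```

```text
27.43 yaw -0.6594 tz 0.314 e6 -0.245 dq6 0.158 F [ 9.3  0.2 -2.5]
27.73 yaw -0.659 tau [ 0.093 -1.772  0.079] sd 0.039 tz [0.14 0.04 0.08 0.05] F [10.6  0.9 -2.4] e6 [0.245 0.12  0.087 0.079] j6 0.875
```

send_rows(
  motion=[
    [3,0.03,0,0,-0.02],
    [3,0.06,0,0,-0.04],
    [3,0.06,0,0,-0.06],
  ],
)

```text
time_s: 28.1
eef_pos: [0.6188, 0.166, 0.1272]
ee_rot: [2.86, 1.297, 0.005]
force: [7.8, 0.0, -0.8]
gripper_width: 0.0322
finger_force: 60.8
```

```bash
python3 q.py; python3 av.py >/dev/null;python3 av.py
```

```text
28.1 yaw -0.7193 tz 0.296 e6 -0.212 dq6 0.158 F [ 7.8  0.  -0.8]
28.4 yaw -0.7189 tau [ 0.076 -1.319  0.117] sd 0.03 tz [0.13 0.16 0.08 0.1 ] F [7.5 0.8 0. ] e6 [0.279 0.153 0.12  0.112] j6 0.934
```

send_rows(
  motion=[
    [3,0,0,0,-0.02],
    [3,0,0,0,-0.04],
    [3,0,0,0,-0.06],
  ],
)

```text
time_s: 28.78
eef_pos: [0.6188, 0.1659, 0.1272]
ee_rot: [2.898, 1.211, 0.005]
force: [8.4, 0.0, 0.1]
gripper_width: 0.032
finger_force: 60.8
```

```bash
python3 q.py; python3 av.py >/dev/null;python3 av.py
```

```text
28.77 yaw -0.7793 tz 0.289 e6 -0.176 dq6 0.161 F [8.4 0.  0.1]
29.07 yaw -0.7789 tau [ 0.028 -1.313  0.141] sd 0.019 tz [0.12 0.17 0.14 0.13] F [ 7.7  0.2 -0.3] e6 [0.314 0.189 0.155 0.148] j6 0.994
```

send_rows(
  motion=[
    [3,0.02,0,0,-0.02],
    [3,0.02,0,0,-0.04],
  ],
)

```text
time_s: 29.32
eef_pos: [0.6189, 0.1659, 0.1272]
ee_rot: [2.921, 1.152, 0.005]
force: [7.8, 0.6, 0.4]
gripper_width: 0.0322
finger_force: 60.9
```

```bash
python3 q.py; python3 av.py >/dev/null;python3 av.py
```

```text
29.32 yaw -0.8193 tz 0.367 e6 -0.166 dq6 0.157 F [7.8 0.6 0.4]
29.62 yaw -0.8189 tau [ 0.021 -1.156  0.167] sd 0.014 tz [0.17 0.15 0.19 0.17] F [ 7.1 -0.2  0.1] e6 [0.336 0.211 0.178 0.17 ] j6 1.034
```

send_rows(
  motion=[
    [3,0,0,0,-0.02],
    [3,0,0,0,-0.04],
  ],
)

```text
time_s: 29.88
eef_pos: [0.6189, 0.1658, 0.1272]
ee_rot: [2.944, 1.094, 0.005]
force: [7.7, -0.2, -0.2]
gripper_width: 0.0325
finger_force: 60.9
```

```bash
python3 q.py; python3 av.py >/dev/null;python3 av.py
```

```text
29.88 yaw -0.8593 tz 0.413 e6 -0.142 dq6 0.16 F [ 7.7 -0.2 -0.2]
30.18 yaw -0.8589 tau [-0.049 -1.184  0.18 ] sd 0.016 tz [0.17 0.21 0.17 0.17] F [ 6.5 -0.   0.4] e6 [0.359 0.234 0.201 0.193] j6 1.074
```

send_rows(
  motion=[
    [3,0.02,0,0,-0.02],
    [3,0.02,0,0,-0.04],
    [3,0.02,0,0,-0.06],
  ],
)

```text
time_s: 30.55
eef_pos: [0.619, 0.1658, 0.1272]
ee_rot: [2.975, 1.005, 0.005]
force: [5.7, -1.3, 0.8]
gripper_width: 0.0323
finger_force: 60.9
```

```bash
python3 q.py; python3 av.py >/dev/null;python3 av.py
```

```text
30.55 yaw -0.9192 tz 0.407 e6 -0.097 dq6 0.159 F [ 5.7 -1.3  0.8]
30.85 yaw -0.9188 tau [-0.097 -1.082  0.247] sd 0.034 tz [0.28 0.19 0.26 0.25] F [ 6.3 -0.8  0.9] e6 [0.392 0.267 0.233 0.226] j6 1.134
```

send_rows(
  motion=[
    [3,0,0,0,-0.02],
    [3,0,0,0,-0.04],
    [3,0,0,0,-0.06],
  ],
)

```text
time_s: 31.22
eef_pos: [0.619, 0.1657, 0.1272]
ee_rot: [3.004, 0.916, 0.005]
force: [6.2, -1.9, 1.2]
gripper_width: 0.0325
finger_force: 60.9
```

```bash
python3 q.py; python3 av.py >/dev/null;python3 av.py
```

```text
31.23 yaw -0.9792 tz 0.487 e6 -0.065 dq6 0.159 F [ 6.2 -1.9  1.2]
31.52 yaw -0.9788 tau [-0.14  -1.081  0.284] sd 0.017 tz [0.26 0.29 0.3  0.29] F [ 6.8 -1.1  0.9] e6 [0.424 0.299 0.265 0.258] j6 1.194
```

send_rows(
  motion=[
    [3,0.02,0,0,-0.02],
    [3,0.02,0,0,-0.04],
  ],
)

```text
time_s: 31.78
eef_pos: [0.619, 0.1657, 0.1272]
ee_rot: [3.022, 0.855, 0.004]
force: [5.3, -1.8, 1.7]
gripper_width: 0.0323
finger_force: 61.0
```

```bash
python3 q.py; python3 av.py >/dev/null;python3 av.py
```

```text
31.77 yaw -1.0191 tz 0.472 e6 -0.057 dq6 0.161 F [ 5.3 -1.8  1.7]
32.08 yaw -1.0188 tau [-0.177 -0.934  0.26 ] sd 0.058 tz [0.27 0.17 0.29 0.32] F [ 5.3 -1.5  1.4] e6 [0.444 0.319 0.285 0.277] j6 1.234
```

send_rows(
  motion=[
    [3,0,0,0,-0.02],
    [3,0,0,0,-0.04],
  ],
)

```text
time_s: 32.33
eef_pos: [0.6191, 0.1658, 0.1272]
ee_rot: [3.039, 0.794, 0.005]
force: [5.9, -1.0, 1.0]
gripper_width: 0.032
finger_force: 60.9
```

```bash
python3 q.py; python3 av.py >/dev/null;python3 av.py
```

```text
32.33 yaw -1.0594 tz 0.168 e6 -0.392 dq6 0.162 F [ 5.9 -1.   1. ]
32.62 yaw -1.059 tau [-0.137 -1.004  0.138] sd 0.057 tz [0.06 0.11 0.19 0.2 ] F [ 5.8 -0.4  2.1] e6 [0.309 0.185 0.149 0.141] j6 1.274
```

send_rows(
  motion=[
    [3,0,0,0,0],
    [5.5,0,0,0,0],
    [5.5,0,0,0,0],
    [5.5,0,0,0,0],
    [5.5,0,0,2,0],
    [5.5,0,0,5,0],
    [5.5,0,0,9,0],
    [5.5,-5,0,12,0],
    [5.5,-10,-5,12,0],
    [5.5,-15,-10,12,0],
  ],
)

```text
time_s: 33.88
eef_pos: [0.4777, 0.077, 0.2468]
ee_rot: [3.039, 0.796, 0.001]
force: [0.2, -2.2, 0.2]
gripper_width: 0.0548
finger_force: 0.0
```

send_rows(
  motion=[
    [5.5,0,-6,0,0],
    [5.5,0,-6,0,0],
    [5.5,0,-6,0,0],
  ],
)

```text
time_s: 34.25
eef_pos: [0.4793, 0.0176, 0.2466]
ee_rot: [-3.04, -0.791, -0.0]
force: [0.5, 0.5, -0.3]
gripper_width: 0.0555
finger_force: 0.0
```

```bash
python3 - <<'E'
from h import *
a=cams.get_image("side")[:,:,::-1].copy()
b=cams.get_image("top")[:,:,::-1].copy()
cv2.imwrite("pics/s5.png",pad(crop(a,230,350,235,335,5),crop(b,228,280,160,230,3)))
E
python3 q.py
```

```text
34.35 yaw -1.0595 tz 0.001 e6 0.001 dq6 -0.0 F [ 0.  -0.3  0.3]
```

View pics/s5.png

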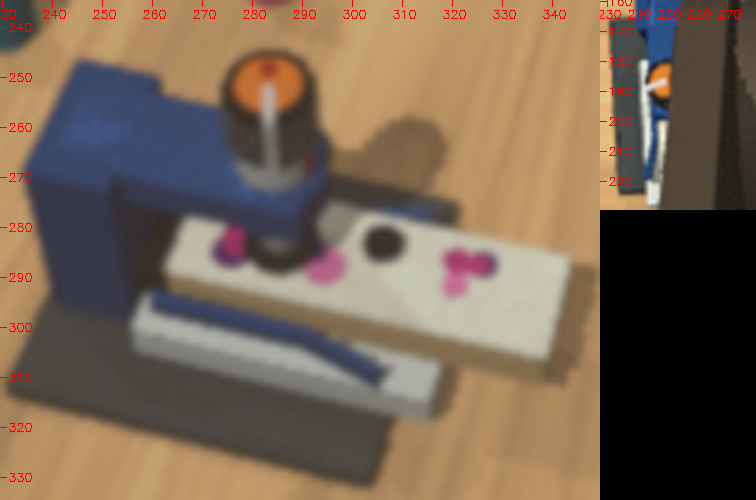

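```bash
python3 -c "
from station import arm
print(arm.sign_off())"
```

```text
the job is handed in; nothing more can be done
None
```

I slid the block home against the stop, turned the cap until I felt one click, let go and handed the job in at about 34 s. The last picture shows the block still home, but I could only estimate the cap's slip roughly from the marks (about 0.8 rad, limit 1.0) and saw no verdict.

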